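Show the large bangle to the bench inspection camera

ROBOT

A 6-joint arm with a two-finger parallel gripper is mounted at the origin on the work surface. World frame = base frame: x ahead of the robot, y to its left, z up, the work surface at z = 0. Lengths are in m, angles in degrees, forces in N, time in s.
With the tool pointing down it reaches from about 0.35 to 0.875 m from the base axis. Payload 4.2 kg.
Tool frame: the origin (TCP) lies at the very end of the fingers, on their centre line; the grasp point (between the pads) lies 19 mm behind it (r.grip_point_offset is the distance from the TCP to the grasp point, in m); z points along the fingers, y is the line along which they close (so a half turn about z gives the same grasp; the last joint's range is limited). The gripper opens to 87 mm and grips with 3 to 60 N. Pads are 19 mm wide; open, the fingers measure 117 mm over their backs; the gripper's body (75 mm by 190 mm) begins 51 mm behind the grasp point.
Start: joints at [82.254, 22.042, 0.453, 0, -68.411, -14.817], TCP at [0.24, 0.577, 0.223] pointing down, gripper open.
Joint ranges: [-179.83, 179.83], [-69.29, 118.12], [-61.27, 80.66], [-181.25, 117.63], [-171.15, -9.14], [-177.46, 177.46]. Speed limits (degrees/s): [159.86, 159.86, 180, 180, 180, 180].

INTERFACE

Orientations are given as a 3x3 rotation matrix whose columns are the frame's x, y, z axes.
In Python, from station import r, cams gives the robot as it stands. The module is installed in compiled form; this text tells all that it offers.
- The arm moves only by the shell command python3 -m handwheel 'ROWS'. ROWS is JSON, a list that holds one entry, the list of rows, each a list of 7 numbers: the turn, a rotation vector about the tool's x, y, z in units of 6 degrees (1.0 is 6 degrees), then the shift along the tool's x, y, z in m, then the finger opening in m, from 0 to 0.087. In form: [[[ax, ay, az, x, y, z, jaw], ...]]. A call has 1 to 12 rows; each row shifts and turns the commanded pose from where the row before left it, along the tool's axes as they then stand; what a row does not reach is not made up. A row lasts 1/10 s, in which the tool goes at most 50 mm and 8.59 degrees, less where a joint would pass 70% of its speed; a pose out of reach is approached as far as the arm can. A call with a gripper value outside its range is refused whole. The fingers move at their own pace and stop on an object; the grip force is fixed at half the most. Time passes only in rows, so rows that do not move let the fingers close. It gives the time, the measured TCP pose, the force, the opening and the grip force at its end, in the units of the state.
- r.sense(): the state, without advancing time (a new reading comes with each control period).
- cams.capture(name): name is "scene" or "side" or "wrist"; returns the picture (400x640x3 uint8, red, green, blue); there is no depth.
- cams.get_calibration(name): a dict with "camera_matrix" (3x3 intrinsics, pixels), "rvec" (rotation vector, rad) and "tvec" (3), from world to camera coordinates, as OpenCV has them; the wrist camera has in their place "T_tool_cam" (4x4, takes a point from camera to tool coordinates, whose origin is the TCP and whose axes are the flange's). Camera axes: x right, y down, z forward; pixel columns grow to the right and rows downward; lengths in m; the calibration is good to about 2 mm. The wrist camera is an equidistant fisheye: a pixel r from the principal point sees the ray r / f radians off the axis. A picture is of the moment at which its call begins: read the wrist's pose just before it. get_calibration takes no time and is no camera call.
- r.finish_job(): hands the job in; it is judged then, once.
The state is a dict: "time_s": time; "joints": joint angles; "joint_velocities": joint speeds; "effort": joint torques, N m; "tcp_pos": TCP position; "ee_rot": TCP orientation; "wrist_force": force on the tool from outside, world axes, zero at the start; "moment": the same for the moment, N m; "gripper_width": opening from 0.0 (shut) to 1.0 (fully open); "gripper_force": force on a finger pad.
Only numpy, scipy, OpenCV 4.12 (cv2) and the standard library are available. Lean on these libraries where they do the work, as an engineer would, in place of code of your own. Each camera call takes 0.05 s, during which the arm holds its last target. There are 200 camera calls.

TASK

First lock the camera stand: swing its steel hook down until it rests fully closed in the bench catch. Then pick the larger of the two bangles out of the wooden rack and hold it up in the air with its centre 12 cm straight in front of the camera's lens, on the line of sight, turned so that the camera looks squarely through the hoop. Finish while still holding it there, steady, the bangle touching nothing but the gripper and the gripper clear of the stand; leave the small bangle, the file, the pliers and the cup where they are, and the hook closed.

Things in the scene. Friction and masses are not known exactly. Their poses are not given: they have to be found in the camera images.
- large_bangle: The part to show: plain silver hoop, outer diameter 68 mm, inner 62 mm, 16 mm wide along its axis, about 100 g. Stands on edge in one of the rack's two pockets, centre 47 mm and top 81 mm above the bench. Origin: centre of the hoop; x: its axis (level at the start, along the rack's x); both sides alike. Can be pinched from above across its 16 mm width at the top of the rim.
- small_bangle: The other, smaller silver hoop, to be left alone: 54 mm outer and 48 mm inner diameter, 16 mm wide, on edge in the other pocket, its centre 39 mm and its top 66 mm above the bench. Origin at the hoop's centre, x along its axis.
- rack: Fixed wooden rack, 64 mm (x) by 180 mm (y), 26 mm high. Two pockets, centred at y +45 and -45 mm; either bangle may stand in either, on two cross dowels between side lips 19 mm apart along x, tops 26 mm above the bench. Origin: centre of the underside, on the bench; z up.
- stand: Fixed grey camera stand: base plate x -180 to +120, y -75 to +75, 14 mm thick; column 32 mm thick, 314 high at x +100. The hook spans the plate's front edge at x -140, hinged at y +50 mm. Dark steel bench catch at x -140, y +124: foot 50 by 32 mm with two cheeks 18 mm apart in x, 12 wide in y, tops 33 mm above the bench. Origin on the bench under the lens; z up; the camera looks to -x.
- camera: White inspection camera (body 52 mm square, 75 mm long) with a black lens barrel, fixed on the stand and looking down at 25 degrees below level. Origin: centre of the lens's front face, 240 mm above the bench; it looks along its own -x axis; its y axis is level.
- view_point (a point): The point 120 mm straight in front of the lens on its line of sight (camera frame -120, 0, 0), about 189 mm above the bench: where the centre of the large bangle belongs. Its axes are those of the camera; the bangle's x axis should lie along this x axis, either way round.
- hook (a joint): Angle of the steel hook (rad): 0 = closed, lying level in the catch at its stop; it grows as the hook swings up, 1.57 = standing straight up; it starts between 0.8 and 1.5. A flat bar 14 mm wide, 6 mm thick, 100 mm long from the hinge, about 50 g. The hinge is stiff: it stays where it is left and moves with about 1 N at the tab.
- hook_hinge (a point): The hook's hinge axis, 30 mm above the bench. The hinge axis is this frame's x, parallel to the stand's x; this frame turns with the hook: its y points along the bar to the free end, its z out of the bar's upper face (the face to push on to close it).
- hook_tab (a point): Middle of the upper face of the hook's free end, 92 mm along the bar from the hinge; when closed it is 33 mm above the bench, just beyond the catch, and can be pressed from above.
- file: Bystander: flat file with a wooden handle, about 240 mm long, 26 mm thick, lying on the bench. Origin: near its middle, about 1 mm below its underside; x towards the blade's tip.
- pliers: Bystander: dark pliers with black grips lying on the bench, about 150 mm long, 10 mm thick. Origin at the pivot, on the bench; x towards the jaws.
- cup: Bystander: white ceramic cup, rim radius 36 mm, 65 mm high, standing on the bench. Origin: centre of its underside.
There are look-alikes about, which are no part of the job. Several things have the shape of the rack; the one meant has the colours described above.

How it is judged (in metres and radians):
On the way, in this order (a step that is already met when the one before it is completed fails the run):
1. the hook is swung closed into the catch (value of joint hook below 0.08 rad), for 0.2 s.
2. the large bangle is lifted clear of the rack by the gripper (height (world z) of large_bangle above 0.12 m and contact force between the fingers and large_bangle above 0.5 N), for 0.2 s.
At the end, for the whole second after the job is handed in: The gripper holds the large bangle still, centre within 15 mm of the point 120 mm before the lens, axis within 10 degrees of the line of sight, clear of stand and rack; hook within 0.08 rad of closed; small bangle within 20 mm and file, pliers, cup within 30 mm of their starts (distance between large_bangle and view_point below 0.015 m and angle between the x axis of large_bangle and the x axis of view_point, either way round below 0.175 rad and height (world z) of large_bangle above 0.15 m and contact force between the fingers and large_bangle above 0.5 N and contact force between each of stand, rack and large_bangle below 0.2 N and contact force between each of the fingers, the arm and stand below 0.5 N and linear speed of large_bangle below 0.03 m/s and value of joint hook below 0.08 rad and distance of small_bangle from where it was at the start of the episode below 0.02 m and distance of each of file, pliers, cup from where it was at the start of the episode below 0.03 m); the arm keeps its last pose, push and grip.
It fails at once if the small bangle is moved from its pocket (more than 30 mm) (distance of small_bangle from where it was at the start of the episode above 0.03 m).
It fails at once if the file, pliers or cup is pushed away (more than 50 mm) (distance of any of file, pliers, cup from where it was at the start of the episode above 0.05 m).
It also fails if it takes over 56 s, if anything falls off the work surface, if the arm or the gripper's body presses on something with over 40 N, if the wrist force passes 120 N, or if a joint passes its speed limit or range.

## Working session

There is one attempt and no reset: what is moved stays moved. The work goes in short steps, Python scripts to look and compute and a shell command to move; the robot and the scene stay as the last step left them, time stands still between calls to the robot, and variables do not carry over. Pictures are saved under pics/ and viewed, at most 10 in all, crops included, and the job is handed in when it is done.

```bash
mkdir -p pics; python3 - <<'E'
from station import r,cams
import cv2,numpy as np
np.set_printoptions(precision=4,suppress=True)
s=r.sense();print(s['time_s'],s['tcp_pos'],s['ee_rot'])
for n in('scene','side','wrist'):
    im=cams.capture(n);cv2.imwrite(f'pics/{n}0.png',im[:,:,::-1]);print(n,cams.get_calibration(n))
E
```

```text
0.0 [0.2396 0.5766 0.2215] [[ 0.9234 -0.3839 -0.0008]
 [-0.3839 -0.9234 -0.0021]
 [ 0.0001  0.0022 -1.    ]]
scene {'camera_matrix': array([[375.6352,   0.    , 322.9586],
       [  0.    , 375.6352, 199.8512],
       [  0.    ,   0.    ,   1.    ]]), 'rvec': array([ 0.9415,  2.586 , -0.9618]), 'tvec': array([ 0.4078, -0.1718,  1.3681])}
side {'camera_matrix': array([[446.6659,   0.    , 323.7645],
       [  0.    , 446.6659, 193.7626],
       [  0.    ,   0.    ,   1.    ]]), 'rvec': array([ 2.0001, -0.6883,  0.4076]), 'tvec': array([-0.4147,  0.3124,  0.9503])}
wrist {'camera_matrix': array([[309.7069,   0.    , 314.4124],
       [  0.    , 309.7069, 197.8621],
       [  0.    ,   0.    ,   1.    ]]), 'T_tool_cam': array([[-0.    , -0.9703, -0.2419,  0.065 ],
       [ 1.    , -0.    , -0.0001,  0.0007],
       [ 0.0001, -0.2419,  0.9703, -0.1626],
       [ 0.    ,  0.    ,  0.    ,  1.    ]])}
```

View pics/scene0.png

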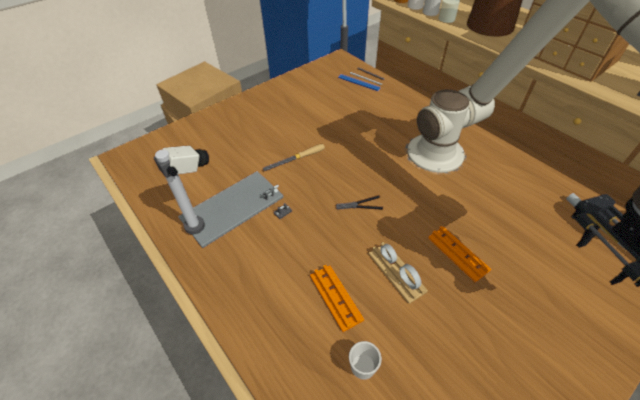

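View pics/side0.png

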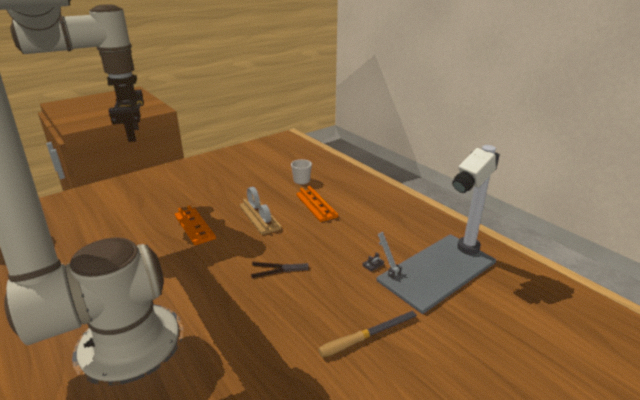

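```bash
python3 - <<'E'
import cv2,numpy as np
P=[('scene',360,240,80,60),('scene',185,160,120,90),('side',220,180,80,60),('side',365,225,136,102)]
t=[cv2.resize(cv2.imread(f'pics/{n}0.png')[y:y+h,x:x+w],(400,300),interpolation=cv2.INTER_CUBIC) for n,x,y,w,h in P]
cv2.imwrite('pics/m.png',np.vstack([np.hstack(t[:2]),np.hstack(t[2:])]))
E
```

```text
(no output)
```

View pics/m.png

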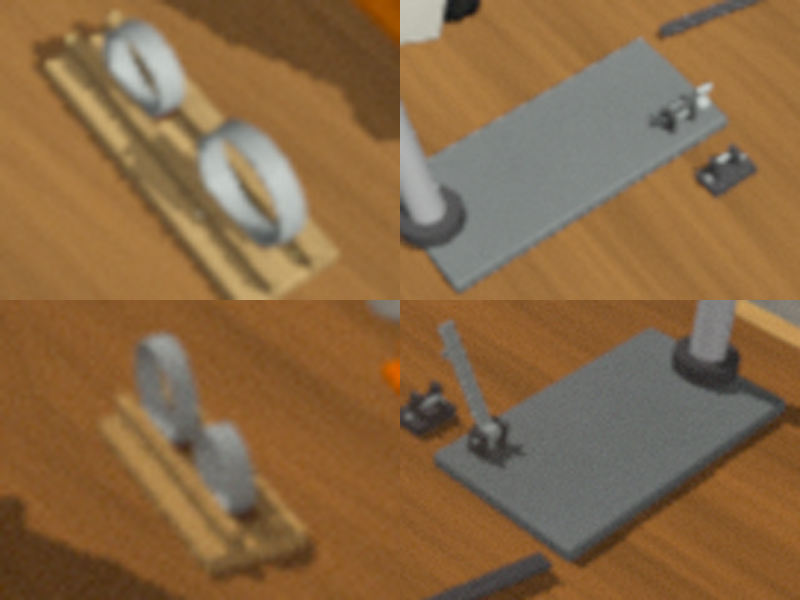

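```bash
cat > h.py <<'E'
import cv2,numpy as np
from scipy.optimize import least_squares
from station import r,cams
np.set_printoptions(precision=4,suppress=True)
C={n:cams.get_calibration(n) for n in('scene','side')}
def proj(n,X):
    c=C[n];return cv2.projectPoints(np.atleast_2d(np.float64(X)),c['rvec'],c['tvec'],c['camera_matrix'],None)[0][:,0]
def plane(n,p,z):
    c=C[n];R=cv2.Rodrigues(c['rvec'])[0];o=-R.T@c['tvec'];d=R.T@np.linalg.solve(c['camera_matrix'],[*p,1]);return o+d*(z-o[2])/d[2]
def tri(ps):
    return least_squares(lambda X:np.concatenate([proj(n,X)[0]-p for n,p in ps.items()]),[.5,0,.05])
def T2(x,y,a):
    c,s=np.cos(a),np.sin(a);M=np.eye(4);M[:2,:2]=[[c,-s],[s,c]];M[:2,3]=x,y;return M
def app(M,X): return M[:3,:3]@np.array(X)+M[:3,3]
E
python3 - <<'E'
from h import *
L={'scene':(410.6,276.6),'side':(253.6,198)};S={'scene':(389,253.4),'side':(265,213.6)}
for nm,q,z in(('large',L,.047),('small',S,.039)):
    s=tri(q);print(nm,s.x,s.fun,[plane(n,p,z) for n,p in q.items()])
K=[('scene',(282.5,196.6),(-.18,.075,.014)),('scene',(257,171.4),(-.18,-.075,.014)),('scene',(203,247),(.12,.075,.007)),
('side',(377.6,279.4),(-.18,.075,.014)),('side',(423.5,312.7),(-.18,-.075,.014)),('side',(495.2,259.7),(.12,-.075,.014)),('side',(450.7,234.9),(.12,.075,.014))]
p0=[plane('side',p,z[2]) for n,p,z in K[3:]];print(p0)
m=np.mean(p0,0)
best=min((least_squares(lambda v:np.concatenate([proj(n,app(T2(*v),X))[0]-p for n,p,X in K]),[m[0],m[1],a]) for a in(0,1.5,3,-1.5)),key=lambda s:s.cost)
print(best.x,np.degrees(best.x[2]),best.fun.reshape(-1,2))
M=T2(*best.x)
for n in C: print(n,'lens',proj(n,app(M,(0,0,.24))),'catch',proj(n,app(M,(-.14,.124,.02))),'hinge',proj(n,app(M,(-.14,.05,.03))))
for a in np.arange(.8,1.55,.1): print(a,proj('side',app(M,(-.14,.05+.1*np.cos(a),.03+.1*np.sin(a)))))
np.save('stand.npy',M)
E
```

```text
large [0.4772 0.2937 0.0467] [-0.9004  0.2015 -1.063  -0.247 ] [array([0.4752, 0.2949, 0.047 ]), array([0.4788, 0.2899, 0.047 ])]
small [0.4639 0.2045 0.0389] [-0.7798  0.1432 -0.8302 -0.1562] [array([0.462 , 0.2056, 0.039 ]), array([0.4653, 0.2021, 0.039 ])]
[array([ 0.5444, -0.1939,  0.014 ]), array([ 0.5468, -0.3393,  0.014 ]), array([ 0.8442, -0.3272,  0.014 ]), array([ 0.8436, -0.1833,  0.014 ])]
[ 0.7281 -0.2564  0.0282] 1.6182659919805764 [[ 0.2833 -3.0204]
 [-0.5378 -1.9109]
 [-1.0135 -0.8478]
 [-1.5962 -1.8025]
 [ 0.0815 -1.3834]
 [ 1.5743 -0.6994]
 [-0.9879 -1.1142]]
scene lens [[205.34   156.1164]] catch [[281.968  207.3447]] hinge [[267.7421 192.1849]]
side lens [[458.9202 187.1938]] catch [[373.442  259.8111]] hinge [[394.9782 270.9854]]
0.8 [[376.661  234.6995]]
0.9 [[379.0021 233.8589]]
1.0 [[381.5387 233.3786]]
1.1 [[384.2496 233.2715]]
1.2 [[387.1107 233.5473]]
1.2999999999999998 [[390.0949 234.2117]]
1.4 [[393.1727 235.2659]]
1.5 [[396.312  236.7067]]
```

```bash
python3 -m handwheel '[[[0,0,1.4,0,0,0,0],[0,0,1.4,0,0,0,0],[0,0,1.4,0,0,0,0],[0,0,1.4,0,0,0,0],[0,0,1.4,0,0,0,0],[0,0,1.4,0,0,0,0],[0,0,1.4,0,0,0,0],[0,0,1.4,0,0,0,0]]]' | tail -c 700; python3 -m handwheel '[[[0,0,0,0.045,-0.02,0,0],[0,0,0,0.045,-0.02,0,0],[0,0,0,0.045,-0.02,0,0],[0,0,0,0.045,-0.02,0,0],[0,0,0,0.045,-0.02,0,0],[0,0,0,0.045,-0.02,0,0],[0,0,0,0.045,-0.02,0,0],[0,0,0,0.045,-0.02,0,0],[0,0,0,0.045,-0.02,0,0],[0,0,0,0.045,-0.02,0,0],[0,0,0,0.045,-0.02,0,0],[0,0,0,0.045,-0.02,0,0]]]'|tail -c 700;  python3 -m handwheel '[[[0,0,0,0.04,-0.03,0,0],[0,0,0,0.04,-0.03,0,0],[0,0,0,0.04,-0.03,0,0],[0,0,0,0,0,0,0],[0,0,0,0,0,0,0]]]'; python3 - <<'E'
from station import r,cams
import cv2
s=r.sense();print(s['tcp_pos'],s['ee_rot'],s['joints'])
for n in('wrist','side','scene'): cv2.imwrite(f'pics/{n}1.png',cams.capture(n)[:,:,::-1])
E
```

```text
time_s: 0.95
tcp_pos: [0.2397, 0.5769, 0.2221]
ee_rot: [[-0.002, -1.0, -0.0], [-1.0, 0.002, -0.001], [0.001, 0.0, -1.0]]
wrist_force: [-0.2, 0.1, 0.2]
gripper_width: 0.355
gripper_force: 0.0
time_s: 2.15
tcp_pos: [0.4823, 0.0362, 0.2226]
ee_rot: [[0.004, -1.0, 0.0], [-1.0, -0.004, 0.0], [-0.0, -0.0, -1.0]]
wrist_force: [1.6, 1.1, 0.3]
gripper_width: 0.005
gripper_force: 0.0
time_s: 2.65
tcp_pos: [0.5724, -0.0826, 0.2213]
ee_rot: [[0.001, -1.0, -0.002], [-1.0, -0.001, 0.0], [-0.0, 0.002, -1.0]]
wrist_force: [0.0, 0.8, 0.0]
gripper_width: 0.006
gripper_force: 0.0
[ 0.57236566 -0.08260078  0.22132107] [[ 1.45422131e-03 -9.99996323e-01 -2.28881623e-03]
 [-9.99998938e-01 -1.45443035e-03  8.96688019e-05]
 [-9.29973960e-05  2.28868340e-03 -9.99997377e-01]] [ 7.81668705e+00  1.76219092e+01 -6.31630915e+00 -2.50579436e-02
 -6.61910060e+01 -7.72321871e+00]
```

View pics/wrist1.png

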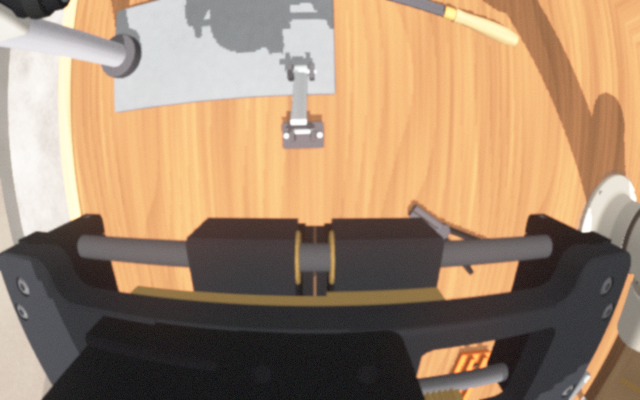

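```bash
cat >> h.py <<'E'
def wray(p,pos,R):
    c=cams.get_calibration('wrist');K=c['camera_matrix'];u=(np.array(p,float)-K[:2,2])/K[0,0];t=np.hypot(*u)
    d=np.array([*(u/t*np.sin(t)),np.cos(t)]);T=c['T_tool_cam'];R=np.array(R)
    return np.array(pos)+R@T[:3,3], R@T[:3,:3]@d
def wplane(p,z,pos,R):
    o,d=wray(p,pos,R);return o+d*(z-o[2])/d[2]
E
python3 - <<'E'
from h import *
s=r.sense();P,R=s['tcp_pos'],s['ee_rot']
W=lambda p,z:wplane(p,z,P,R)
c1=W((335,94),.014);c2=W((115,111),.014);d=c1-c2;print(c1,c2,np.linalg.norm(d),np.degrees(np.arctan2(-d[1],-d[0])))
M=np.load('stand.npy')
for nm,p,X in(('c1',(335,94),(-.18,.075,.014)),('c2',(115,111),(.12,.075,.014)),('catch foot',(303,146),(-.14,.14,.0)),('hinge',(301,68),(-.14,.05,.03))):
    print(nm,W(p,X[2]),app(M,X))
import os
t=[]
for n,x,y,w,h in[('side',440,160,40,30),('scene',185,140,40,30),('side',365,225,48,36),('scene',260,180,40,30)]: t.append(cv2.resize(cv2.imread(f'pics/{n}1.png')[y:y+h,x:x+w],(400,300),interpolation=cv2.INTER_CUBIC))
cv2.imwrite('pics/m1.png',np.vstack([np.hstack(t[:2]),np.hstack(t[2:])]))
E
```

```text
[ 0.5471 -0.181   0.014 ] [ 0.8449 -0.1756  0.014 ] 0.29787519656493605 1.0263389786823798
c1 [ 0.5471 -0.181   0.014 ] [ 0.546  -0.1866  0.014 ]
c2 [ 0.8449 -0.1756  0.014 ] [ 0.8459 -0.1781  0.014 ]
catch foot [ 0.5852 -0.1171  0.    ] [ 0.5842 -0.1205  0.    ]
hinge [ 0.5868 -0.2096  0.03  ] [ 0.5867 -0.2104  0.03  ]
```

View pics/m1.png

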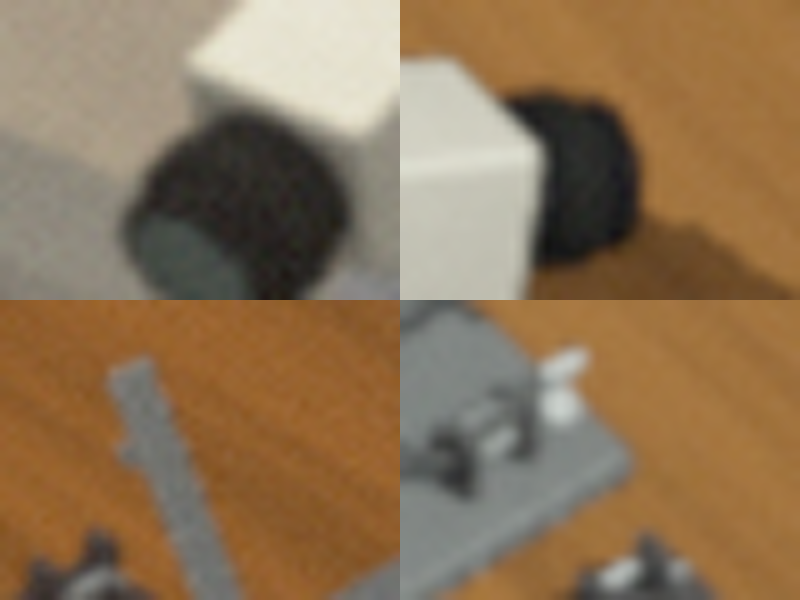

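```bash
python3 -m handwheel '[[[0,0,0,0.03,-0.004,0.02,0],[0,0,0,0.03,-0.004,0.02,0],[0,0,0,0.031,-0.005,0.02,0],[0,0,0,0,0,0.021,0],[0,0,0,0,0,0.0,0]]]'; python3 -m handwheel '[[[0,0,0,-0.001,0,0.017,0],[0,0,0,-0.001,0,0.017,0],[0,0,0,-0.007,0,0.005,0],[0,0,0,-0.007,0,0.0055,0],[0,0,0,-0.006,0,0.0065,0],[0,0,0,-0.006,0,0.0065,0],[0,0,0,-0.0045,0,0.0075,0],[0,0,0,-0.0045,0,0.0075,0]]]';  python3 -m handwheel '[[[0,0,0,-0.003,0,0.008,0],[0,0,0,-0.003,0,0.0085,0],[0,0,0,-0.005,0,0.004,0],[0,0,0,-0.005,0,0.0045,0],[0,0,0,-0.003,0,0.0045,0],[0,0,0,-0.003,0,0.0045,0],[0,0,0,0,0,0.0015,0],[0,0,0,0,0,0.0015,0],[0,0,0,0,0,0,0],[0,0,0,0,0,0,0]]]'
```

```text
time_s: 3.3
tcp_pos: [0.5834, -0.1715, 0.1388]
ee_rot: [[0.004, -1.0, -0.006], [-1.0, -0.004, 0.001], [-0.001, 0.006, -1.0]]
wrist_force: [0.1, 0.9, 0.3]
gripper_width: 0.003
gripper_force: 0.0
time_s: 4.1
tcp_pos: [0.5861, -0.1348, 0.0688]
ee_rot: [[0.004, -1.0, 0.001], [-1.0, -0.004, 0.0], [-0.0, -0.001, -1.0]]
wrist_force: [1.1, 0.4, 0.8]
gripper_width: 0.002
gripper_force: 0.3
time_s: 5.1
tcp_pos: [0.5855, -0.1129, 0.0332]
ee_rot: [[0.004, -1.0, 0.0], [-1.0, -0.004, 0.001], [-0.001, -0.0, -1.0]]
wrist_force: [-1.9, 4.5, 7.3]
gripper_width: 0.007
gripper_force: 3.3
```

```bash
python3 -m handwheel '[[[0,0,0,0,0,-0.03,0],[0,0,0,0,0,-0.04,0],[0,0,0,-0.02,0.01,-0.04,0.06],[0,0,0,-0.035,0.01,-0.04,0.06],[0,0,0,-0.04,0.01,-0.04,0.06],[0,0,0,-0.045,0.01,-0.01,0.06],[0,0,0,-0.045,0.01,0,0.06],[0,0,0,-0.045,0.01,0,0.06],[0,0,0,-0.045,0.01,0,0.06],[0,0,0,-0.045,0.01,0,0.06],[0,0,0,-0.045,0.01,0,0.06],[0,0,0,-0.04,0.01,0,0.06]]]'; python3 -m handwheel '[[[0,0,0.7,-0.02,0.01,0,0.06],[0,0,0.75,-0.02,0,0,0.06],[0,0,0,0,0,0,0.06],[0,0,0,0,0,0,0.06]]]'; python3 - <<'E'
from h import *
s=r.sense();P,R=s['tcp_pos'],s['ee_rot'];print(P,R);np.savez('w2.npz',P=P,R=R)
for n in('wrist','side','scene'): cv2.imwrite(f'pics/{n}2.png',cams.capture(n)[:,:,::-1])
w=cv2.resize(cv2.imread('pics/wrist2.png')[0:230,210:450],None,fx=2.4,fy=2.4,interpolation=cv2.INTER_CUBIC)
sd=cv2.resize(cv2.imread('pics/side2.png')[235:285,365:415],(224,224),interpolation=cv2.INTER_CUBIC)
o=np.zeros((552,800,3),np.uint8);o[:,:576]=w;o[:224,576:]=sd;cv2.imwrite('pics/m2.png',o)
E
```

```text
time_s: 6.3
tcp_pos: [0.4853, 0.2853, 0.224]
ee_rot: [[0.005, -1.0, 0.0], [-1.0, -0.005, 0.001], [-0.001, -0.0, -1.0]]
wrist_force: [1.3, -0.6, 0.2]
gripper_width: 0.682
gripper_force: 0.0
time_s: 6.7
tcp_pos: [0.4771, 0.3231, 0.2236]
ee_rot: [[-0.146, -0.989, -0.001], [-0.989, 0.146, -0.0], [0.001, 0.0, -1.0]]
wrist_force: [-0.3, -0.8, 0.4]
gripper_width: 0.693
gripper_force: 0.0
[0.4771 0.3231 0.2236] [[-0.1457 -0.9893 -0.0006]
 [-0.9893  0.1457 -0.0005]
 [ 0.0006  0.0005 -1.    ]]
```

View pics/m2.png

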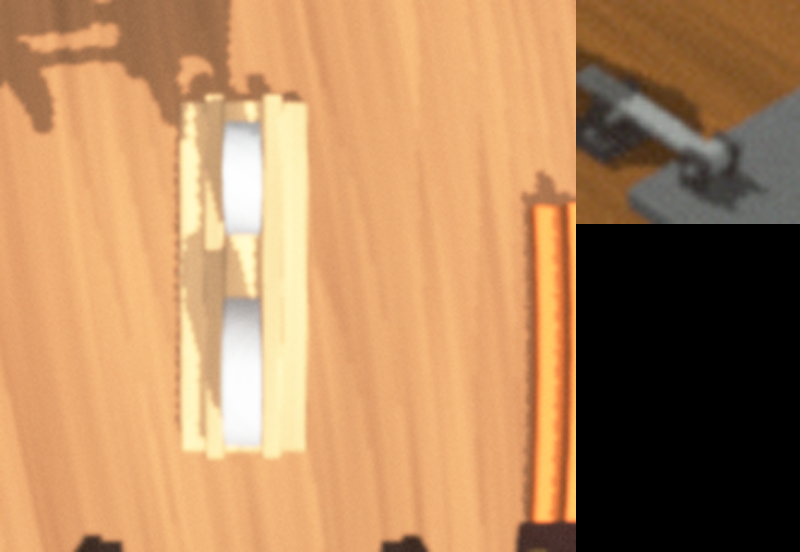

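```bash
python3 - <<'E'
from h import *
f=np.load('w2.npz');P,R=f['P'],f['R'];K=cams.get_calibration('wrist')
W=lambda p,z:wplane((p[0]/2.4+210,p[1]/2.4),z,P,R)
print('top mid',W((241.5,372),.081), 'rack',(W((243,97),.026)+W((243,457),.026))/2,np.linalg.norm(W((243,97),.026)-W((243,457),.026)))
def pix(X):
    T=K['T_tool_cam'];c=T[:3,:3].T@(R.T@(X-P)-T[:3,3]);t=np.arctan2(np.hypot(c[0],c[1]),c[2]);k=K['camera_matrix']
    return (k[:2,2]+k[0,0]*t*c[:2]/np.hypot(c[0],c[1])-[210,0])*2.4
ax=-R[:,1];yy=-R[:,0]
def sil(v,ro,z):
    q=np.linspace(0,2*np.pi,73);a=np.array([pix(np.array([v[0],v[1],z])+ro*(np.cos(t)*yy+np.sin(t)*np.array([0,0,1]))) for t in q])
    i=a[:,1].argmin(),a[:,1].argmax();return a[i[0],1],a[i[1],1],a[i[1],0]
for nm,ro,z,ob,g in(('L',.034,.047,(297,447,242),(.477,.292)),('S',.027,.039,(121,235,243),(.464,.203))):
    s=least_squares(lambda v:np.subtract(sil(v,ro,z),ob),g,diff_step=1e-3);print(nm,s.x,s.fun)
    c=R.T@(np.array([*s.x,z])-P);print('tool offset',c)
E
```

```text
top mid [0.475  0.2892 0.081 ] rack [0.4689 0.2488 0.026 ] 0.17805091099506096
L [0.4757 0.2927] [ 0.7933 -0.8132  0.0011]
tool offset [ 0.0302 -0.0031  0.1766]
S [0.4621 0.2034] [-0.1469  0.1438 -0.0001]
tool offset [ 0.1206 -0.0027  0.1846]
```

```bash
python3 -m handwheel '[[[0,0,0,0.015,-0.0015,0,0.06],[0,0,0,0.015,-0.0015,0.02,0.06],[0,0,0,0,0,0.035,0.05],[0,0,0,0,0,0.035,0.05],[0,0,0,0,0,0.035,0.05],[0,0,0,0,0,0.025,0.05],[0,0,0,0,0,0.0175,0.05],[0,0,0,0,0,0,0.05],[0,0,0,0,0,0,0.01],[0,0,0,0,0,0,0.01],[0,0,0,0,0,0,0.01],[0,0,0,0,0,0,0.01]]]'; python3 -m handwheel '[[[0,0,0,0,0,0,0.01],[0,0,0,0,0,0,0.01],[0,0,0,0,0,0,0.01],[0,0,0,0,0,0,0.01]]]'; 
```

```text
time_s: 8.05
tcp_pos: [0.4763, 0.2935, 0.0574]
ee_rot: [[-0.147, -0.989, 0.001], [-0.989, 0.147, 0.001], [-0.002, -0.001, -1.0]]
wrist_force: [0.3, -0.3, 0.1]
gripper_width: 0.298
gripper_force: 0.0
time_s: 8.45
tcp_pos: [0.4761, 0.2934, 0.0567]
ee_rot: [[-0.147, -0.989, 0.001], [-0.989, 0.147, 0.0], [-0.0, -0.001, -1.0]]
wrist_force: [0.0, -0.5, 3.1]
gripper_width: 0.156
gripper_force: 29.9
```

```bash
python3 -m handwheel '[[[0,0,0,0,0,-0.01,0.01],[0,0,0,0,0,-0.015,0.01],[0,0,0,0,0,-0.025,0.01],[0,0,0,0,0,-0.03,0.01],[0,0,0,0,0,-0.03,0.01],[0,0,0,0,0,-0.03,0.01],[0,0,0,0,0,-0.03,0.01],[0,0,0,0,0,-0.03,0.01],[0,0,0,0,0,0,0.01],[0,0,0,0,0,0,0.01],[0,0,0,0,0,0,0.01]]]'; python3 - <<'E'
from h import *
cv2.imwrite('pics/wrist3.png',cams.capture('wrist')[:,:,::-1])
E
```

```text
time_s: 9.55
tcp_pos: [0.475, 0.2925, 0.2549]
ee_rot: [[-0.147, -0.989, -0.003], [-0.989, 0.147, -0.002], [0.002, 0.002, -1.0]]
wrist_force: [0.8, -0.6, -2.0]
gripper_width: 0.163
gripper_force: 30.0
```

View pics/wrist3.png

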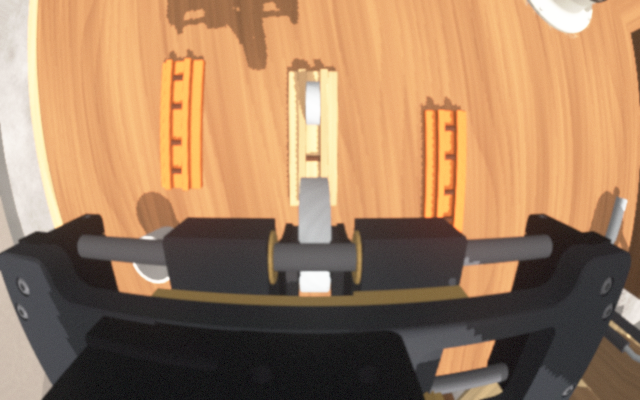

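```bash
python3 -m handwheel '[[[0,0,-0.5,0,0,0,0.01],[0,0,-0.625,0.01,0,0,0.01],[0,0,-0.5,0.03,-0.008,0,0.01],[0,0,0,0.045,-0.008,0,0.01],[0,0,0,0.045,-0.008,0,0.01],[0,0,0,0.045,-0.008,0,0.01],[0,0,0,0.045,-0.008,0,0.01],[0,0,0,0.045,-0.008,0,0.01],[0,0,0,0.045,-0.008,0,0.01],[0,0,0,0.045,-0.008,0,0.01],[0,0,0,0.045,-0.008,0,0.01],[0,0,0,0.045,-0.008,0,0.01]]]'; python3 -m handwheel '[[[0,0,0,0.045,0,0,0.01],[0.3,0,0,0.03,0,0,0.01],[0.6,0,0,0.02,0,0,0.01],[0.6,0,0,0.01,0,0,0.01],[0.7,0,0,0,0,0,0.01],[0.7,0,0,0,0,0,0.01],[0.7,0,0,0,0,0,0.01],[0.57,0,0,0,0,0,0.01],[0,0,0,0,0,0,0.01],[0,0,0,0,0,0,0.01]]]'; cat > d.py <<'E'
from h import *
M=T2(.7275,-.254,np.radians(1.3));c,s=np.cos(np.radians(25)),np.sin(np.radians(25))
G=app(M,(-.12*c,0,.24-.12*s));ax=M[:3,:3]@[c,0,s]
y=-ax;x=M[:3,:3]@[0,-1,0];Rt=np.column_stack([x,y,np.cross(x,y)])
q=r.sense();P,R=np.array(q['tcp_pos']),np.array(q['ee_rot'])
print(P,'goal TCP',G-.0097*Rt[:,2],'shift tool',R.T@(G-.0097*Rt[:,2]-P),'turn units',np.degrees(cv2.Rodrigues(R.T@Rt)[0].ravel())/6,q['gripper_force'],q['joints'])
E
python3 d.py
```

```text
time_s: 10.8
tcp_pos: [0.5626, -0.1521, 0.255]
ee_rot: [[0.022, -1.0, -0.003], [-1.0, -0.022, 0.0], [-0.0, 0.003, -1.0]]
wrist_force: [0.2, 0.3, -0.7]
gripper_width: 0.164
gripper_force: 30.0
time_s: 11.8
tcp_pos: [0.5651, -0.2554, 0.2556]
ee_rot: [[0.022, -0.907, 0.42], [-1.0, -0.02, 0.01], [-0.0, -0.42, -0.907]]
wrist_force: [-0.5, -0.5, -0.9]
gripper_width: 0.162
gripper_force: 30.1
[ 0.5651 -0.2554  0.2556] goal TCP [ 0.6147 -0.2566  0.1981] shift tool [ 0.0023 -0.0208  0.073 ] turn units [ 0.0226 -0.0002 -0.003 ] 30.060824029073956 [-12.4587  10.2867 -12.2081  -8.3404 -43.575   18.5701]
```

```bash
python3 -m handwheel '[[[0,0,0,0.001,-0.01,0,0.01],[0.02,0,0,0.001,-0.01,0.01,0.01],[0,0,0,0,0,0.015,0.01],[0,0,0,0,0,0.018,0.01],[0,0,0,0,0,0.015,0.01],[0,0,0,0,0,0.01,0.01],[0,0,0,0,0,0.005,0.01],[0,0,0,0,0,0,0.01],[0,0,0,0,0,0,0.01]]]'; python3 d.py; python3 - <<'E'
from h import *
for n in('wrist','side','scene'): cv2.imwrite(f'pics/{n}4.png',cams.capture(n)[:,:,::-1])
t=[cv2.resize(cv2.imread(f'pics/{n}4.png')[y:y+h,x:x+w],(400,300),interpolation=cv2.INTER_CUBIC) for n,x,y,w,h in[('side',380,130,120,90),('scene',180,110,120,90),('wrist',0,0,320,240),('wrist',200,100,240,180)]]
cv2.imwrite('pics/m4.png',np.vstack([np.hstack(t[:2]),np.hstack(t[2:])]))
E
```

```text
time_s: 12.7
tcp_pos: [0.6149, -0.2563, 0.1993]
ee_rot: [[0.023, -0.905, 0.426], [-1.0, -0.021, 0.009], [0.0, -0.426, -0.905]]
wrist_force: [-0.6, 0.1, -1.5]
gripper_width: 0.162
gripper_force: 30.1
[ 0.6149 -0.2563  0.1993] goal TCP [ 0.6147 -0.2566  0.1981] shift tool [0.0002 0.0007 0.001 ] turn units [-0.0317 -0.0046  0.0011] 30.061992080220534 [-11.4444  17.2653 -11.3026  -8.9058 -37.1166  18.6953]
```

View pics/m4.png

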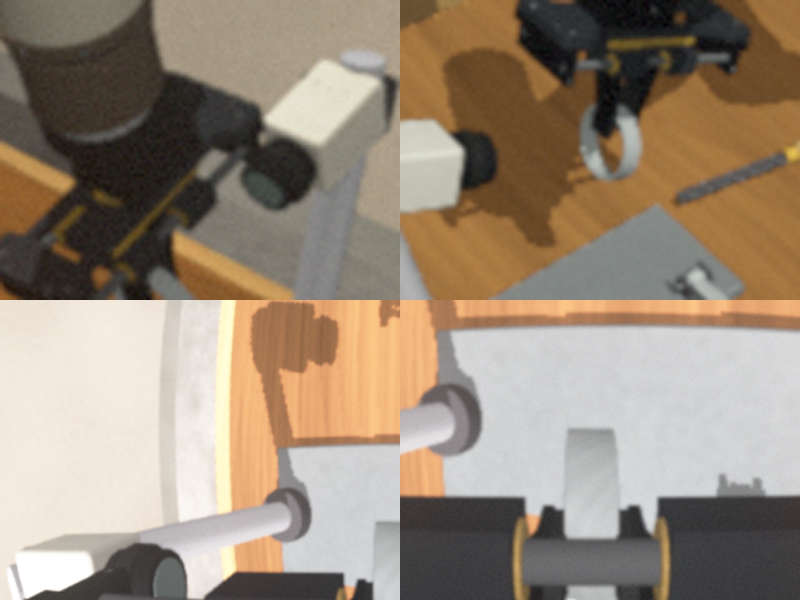

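```bash
cat >> d.py <<'E'
L=app(M,(0,0,.24));o,d=wray((134.5,220),P,R);d/=np.linalg.norm(d)
print('lens',L,'wrist ray nearest',o+d*(d@(L-o))-L)
for n in C: print(n,'lens',proj(n,L),'goal',proj(n,G),'now',proj(n,P+.0097*R[:,2]))
E
python3 d.py
```

```text
[ 0.6148 -0.2563  0.1998] goal TCP [ 0.6147 -0.2566  0.1981] shift tool [0.0002 0.0009 0.0015] turn units [-0.0395 -0.0054 -0.0007] 30.063178679411067 [-11.4491  17.2173 -11.3059  -8.9172 -37.1153  18.6933]
lens [ 0.7275 -0.254   0.24  ] wrist ray nearest [ 0.0022 -0.0067 -0.0002]
scene lens [[205.9621 156.4931]] goal [[243.0996 152.3374]] now [[242.9836 151.9588]]
side lens [[457.9147 186.8675]] goal [[425.5086 220.8833]] now [[425.579  220.1759]]
```

```bash
python3 -m handwheel '[[[0,0,0,0.0015,0.0005,0.0005,0.01],[0,0,0,0.0015,0,0.001,0.01],[0,0,0,0,0,0,0.01],[0,0,0,0,0,0,0.01],[0,0,0,0,0,0,0.01],[0,0,0,0,0,0,0.01]]]' && python3 -c "
from station import r
print(r.finish_job())"
```

```text
time_s: 13.45
tcp_pos: [0.6149, -0.2592, 0.1971]
ee_rot: [[0.022, -0.905, 0.425], [-1.0, -0.02, 0.01], [-0.0, -0.425, -0.905]]
wrist_force: [0.4, 0.5, -0.6]
gripper_width: 0.168
gripper_force: 30.1
the job is handed in; nothing more can be done
None
```

I closed the hook in the catch and handed the job in at about 13.5 s, with the large bangle held at the view point, within a few mm by my measurements, and square to the camera; `finish_job` returned no verdict, so I can't confirm it passed.

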